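Even up the mould caddy and carry it by its telescoping handle

TASK

Nest the loose baking mould into the single mould in the caddy, so that both stacks are two high. Then take the caddy's handle bar so that the release button on its side is squeezed in, pull the telescoping handle straight up past its first stop to the second, and lift the caddy, level, a few centimetres off the worktop. Finish while still holding it there by the fully extended handle, button squeezed in, and leave the other things on the worktop alone.

Things in the scene. Friction and masses are not known exactly. Their poses are not given: they have to be found in the camera images.
- caddy: loose steel caddy, about 0.7 kg without moulds: tray 130 (x) by 250 (y) by 10 mm with two low black ring wells and an upright telescoping handle in the middle. Origin: centre of the underside; z up, y along its length. Wells at y = +85 mm (stack of two moulds) and y = -85 mm (single mould), moulds standing 10 mm above the underside. It can start turned by up to 0.3 rad
- bar_mid (a point): middle of the black grip bar, 96 mm long (caddy y), 28 mm thick (x), 34 mm tall; axes as the caddy. Handle down: 127 mm above the tray's underside (bar top at 144 mm). Below it: tube and collar, radius up to 17 mm; on the button's side the latch reaches out 33 mm at 73 to 89 mm height. Close on the bar across its thickness at its middle: one finger squeezes the button in
- release (a joint): grey release button, a paddle 32 mm long (y) by 26 mm tall in the middle of the bar's -x side (caddy frame). Face 8 mm proud of the bar, 22 mm from its centre plane. Moves toward +x against a 2 to 3.5 N spring: 0 m = out, handle locked down; 0.006 m = fully in, face still 2 mm proud; above about 0.004 the handle is free
- section1 (a joint): lower, thicker telescope tube: 0 = down, 0.050 m = fully out. It drags more (2.5 N), so it comes out last; its end is the second stop
- section2 (a joint): upper, thinner telescope tube that carries the bar: 0 = down, 0.050 m = fully out. It drags less (1.2 N) and comes out first; its end is the first stop. Both out: the bar is 100 mm higher over the tray, 227 mm above the tray's underside
- loose_mid (a point): the loose mould, standing by itself left or right of the caddy: plain aluminium tapered cup, 60 mm high, foot 32 mm across, straight 14 mm collar at the top 62 mm across (mouth 58 mm inside), 40 g. Its floor lies 20 mm above its foot, so a nested mould sits 20 mm higher and leaves 6 mm between the collars. Point on the axis, 30 mm above the foot; z along the axis
- short_mid (a point): the single mould in the caddy, in the well at y = -85 mm: the same kind of mould, this point likewise 30 mm above its foot on the axis
- stack_b_mid (a point): the upper mould of the finished stack of two, in the well at y = +85 mm: the same kind, point likewise
- loose: the loose mould itself (see loose_mid); origin at the centre of its foot
- shaker: bystander: small glass sugar shaker with grey cap, 44 x 44 x 90 mm, upright on the worktop on the other side of the caddy from the loose mould; leave alone
- roll: bystander: braided sesame roll, 134 x 72 x 39 mm; leave alone
- tape: bystander: roll of brown tape, 92 mm across, 48 mm high; leave alone
- mug: bystander: white mug, 92 x 127 x 95 mm; leave alone
Not all that is in view belongs to the job. What is shaped like the loose but green is not meant.

How it is judged:
By the outcome, as a careful person would: the job done as asked, in the order asked, and still so for the second after the job is handed in, while the arm keeps its last pose, push and grip.
It also fails if it takes over 58 s, if anything falls off the work surface, if the arm or the gripper's body presses on something with over 40 N, if the wrist force passes 120 N, or if a joint passes its speed limit or range.

ROBOT

A 6-joint arm with a two-finger parallel gripper is mounted at the origin on a cart in front of the work surface, level with it; the furniture and walls round the work are solid. World frame = base frame: x ahead of the robot, y to its left, z up, the work surface at z = 0. Lengths are in mm, angles in rad, forces in N, time in s.
With the tool pointing down it reaches from about 275 to 825 mm from the base axis. Payload 5.2 kg.
Tool frame: the origin (TCP) lies midway between the tips of the shut fingers; the grasp point (between the pads) lies 19 mm behind it (robot.hold_point_z is the distance from the TCP to the grasp point, in mm); z points along the fingers, y is the line along which they close (so a half turn about z gives the same grasp; the last joint's range is limited). The gripper opens to 93 mm and grips with 3 to 60 N. Pads are 15 mm wide; open, the fingers measure 128 mm over their backs; the gripper's body (75 mm by 188 mm) begins 65 mm behind the grasp point.
Start: joints at [1.124, 0.259, 1.535, -0, 1.348, -0.203], TCP at [132.743, 533.746, 218.653] pointing down, gripper open.
Joint ranges: [-3.14, 3.14], [-0.91, 2.08], [0.19, 2.58], [-1.22, 4.36], [0.22, 2.71], [-3.12, 3.12]. Speed limits (rad/s): [2.57, 2.57, 3.14, 3.14, 3.14, 3.14].

INTERFACE

Orientations are given as [roll, pitch, yaw] about the fixed x, y, z axes, in that order (R = Rz(yaw) Ry(pitch) Rx(roll)).
In Python, from plant import robot gives the robot as it stands.
- The arm moves only by the tool send_rows, never from a script. Its argument "steps" is a list of rows, each a list of 3 entries, a list of its own where there are three numbers: the finger opening in mm, from 0 to 93, then the shift along the tool's x, y, z in mm, then the turn about the tool's z in units of 6 degrees (1.0 is 6 degrees). In form: [[claw, [dx, dy, dz], turn], ...]. A call has 1 to 10 rows; each row is the pose to reach, as a shift and turn from the pose commanded when the call began, along the tool's axes at that moment; what a row does not reach only later rows make up. A row lasts 1/12 s, in which the tool goes at most 41.7 mm and 7.16 degrees, less where a joint would pass 70% of its speed; a pose out of reach is approached as far as the arm can. A call with a gripper value outside its range is refused whole. The fingers move at their own pace and stop on an object; the grip force is fixed at half the most. Time passes only in rows, so rows that repeat a pose let the fingers close. It gives the time, the measured TCP pose, the force, the opening and the grip force at its end, in the units of the state.
- robot.get_state(): the state, without advancing time (a new reading comes with each control period).
- robot.snapshot(name): name is "side" or "top"; returns (picture, depth): 480x640x3 uint8, red, green, blue; 480x640 float32, mm along the optical axis (not along the pixel's ray), 0 where there is no reading.
- robot.calibration(name): a dict with "mtx" (3x3 intrinsics, pixels), "dist" ([k1, k2, p1, p2, k3] as OpenCV has them; the pictures are not rectified), "R" (3x3) and "t" (3): a world point X has camera coordinates R X + t. Camera axes: x right, y down, z forward; pixel columns grow to the right and rows downward; lengths in mm; the calibration is good to about 2 mm. A picture is of the moment at which its call begins. calibration takes no time and is no camera call.
- robot.finish_job(): hands the job in; it is judged then, once.
Trained networks look in the newest picture that a camera, given by its name, has taken for a name from the list of things; names that differ only in an ending like _2 or _b are one class to them, and where a whole thing is asked for, a point or a joint stands for the part that bears it (a point fixed in the world has none). Each returns a list of dicts, best first, with "conf" (0 to 1); they miss things now and then, are a little off and sometimes report something else, mostly with a low value. They report only what shows in the picture. A call takes as long as a camera call. They do not tell look-alikes from the thing itself.
- robot.find_in(camera, target): "position" ([column, row] as shares, 0 to 1, of the picture: columns of its width, rows of its height, amid what is visible of it).
The state is a dict: "time_s": time; "joints": joint angles; "qd": joint speeds; "effort": joint torques, N m; "tcp_pos": TCP position; "tcp_rot": TCP orientation; "contact_force": force on the tool from outside, world axes, zero at the start; "torque": the same for the moment, N m; "opening": opening from 0.0 (shut) to 1.0 (fully open); "gripper_force": force on a finger pad.
Only numpy, scipy, OpenCV 4.12 (cv2) and the standard library are available. Lean on these libraries where they do the work, as an engineer would, in place of code of your own. Each camera call takes 0.05 s, during which the arm holds its last target. There are 200 camera calls.

## Working session

There is one attempt and no reset: what is moved stays moved. The work goes in short steps, Python scripts to look and compute and a tool call to move; the robot and the scene stay as the last step left them, time stands still between calls to the robot, and variables do not carry over. Pictures are saved under pics/ and viewed, at most 10 in all, crops included, and the job is handed in when it is done.

Besides the shell and the picture viewer there is one more tool, called in YAML: its name, and indented under it one key for each argument. send_rows: Moves the arm, as the interface text tells. Its arguments: {"type":"object","properties":{"steps":{"type":"array"}},"required":["steps"]}

```bash
mkdir -p pics; cat > h.py <<'E'
import numpy as np, cv2
from plant import robot
def world(cam,u,v,d):
    c=robot.calibration(cam); p=cv2.undistortPoints(np.array([[[u,v]]],float),np.array(c["mtx"]),np.array(c["dist"]))[0,0]
    return np.array(c["R"]).T@(np.array([p[0]*d,p[1]*d,d])-np.array(c["t"]))
def cloud(cam,dep):
    c=robot.calibration(cam); v,u=np.mgrid[0:480,0:640]
    p=cv2.undistortPoints(np.stack([u.ravel(),v.ravel()],1).astype(float)[:,None],np.array(c["mtx"]),np.array(c["dist"]))[:,0]
    d=dep.ravel().astype(float); P=np.c_[p[:,0]*d,p[:,1]*d,d]
    return ((P-np.array(c["t"]))@np.array(c["R"])).reshape(480,640,3)
E
python3 - <<'E'
from h import *
ims=[]
for cam in ("side","top"):
    im,d=robot.snapshot(cam); np.savez("s0_"+cam,im=im,d=d)
    cv2.imwrite(f"pics/0{cam}.png",im[:,:,::-1])
    for t in ("caddy","bar_mid","release","loose_mid","short_mid","shaker"):
        for r in robot.find_in(cam,t)[:4]:
            u=r["position"][0]*640; v=r["position"][1]*480
            dd=d[min(int(v),479),min(int(u),639)]
            print(cam,t,round(r["conf"],2),int(u),int(v),world(cam,u,v,dd).round(0) if dd else None)
print(robot.get_state(), robot.hold_point_z)
E
```

```text
side caddy 0.68 308 271 [535.  46.  21.]
side caddy 0.66 345 223 [ 496. -254.   52.]
side bar_mid 0.65 309 234 [531.  59. 140.]
side release 0.45 315 239 [519.  40. 119.]
side loose_mid 0.74 346 224 [ 494. -251.   52.]
side loose_mid 0.52 350 208 [ 512. -416.   43.]
side loose_mid 0.25 312 239 [526.  49. 120.]
side short_mid 0.87 321 247 [517. -19.  69.]
side shaker 0.89 310 325 [447. 351.  49.]
top caddy 0.71 324 253 [524.  28. 141.]
top bar_mid 0.84 318 246 [542.  41. 142.]
top release 0.48 319 251 [529.  39. 139.]
top loose_mid 0.97 448 262 [ 502. -299.   21.]
top loose_mid 0.91 484 256 [ 515. -396.   22.]
top short_mid 0.97 356 256 [523. -55.  31.]
top shaker 0.58 213 286 [452. 313.  68.]
{'time_s': 0.7, 'joints': array([ 1.12421265e+00,  2.58584723e-01,  1.53497455e+00,  2.50150211e-05,
        1.34800226e+00, -2.02788849e-01]), 'qd': array([-0.00024119,  0.00053946,  0.00114464,  0.00055379, -0.00016272,
       -0.00144731]), 'effort': array([-4.95339646e-04, -4.37048542e+01, -2.84261924e+01,  7.19757937e-02,
        3.10979504e-02, -4.73807336e-05]), 'tcp_pos': array([132.73338718, 533.7623023 , 218.671204  ]), 'tcp_rot': array([ 3.14155725e+00, -1.76285849e-05,  2.89779230e+00]), 'contact_force': array([ 0.20054685, -0.34053212,  0.6031813 ]), 'torque': array([-0.01105853, -0.00340443,  0.00065372]), 'gripper_force': 0.0, 'opening': 1.0032397563794373} 18.8
```

View pics/0side.png

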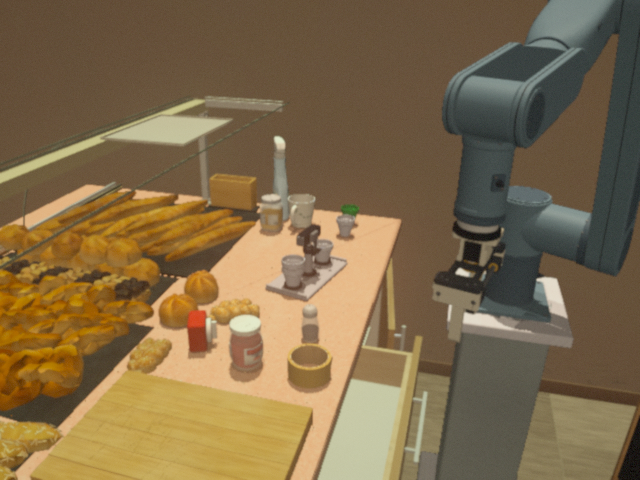

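View pics/0top.png

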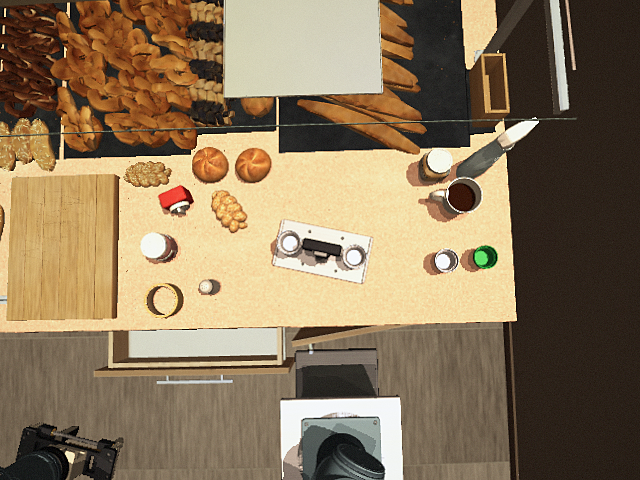

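The top view shows the loose mould at (445,261) next to the green decoy at (484,257). The caddy is centred near (322,250), with the stack at (290,243), the single mould at (353,257) and the button facing the robot. The side view agrees. Next I fit these positions precisely.

```bash
python3 - <<'E'
from h import *
z=np.load("s0_top.npz"); im,d=z["im"],z["d"]; W=cloud("top",d); np.save("W0.npy",W)
c=robot.calibration("top"); print(np.array(c["R"]).round(2).tolist(), (-np.array(c["R"]).T@np.array(c["t"])).round(0), np.array(c["mtx"])[0,0])
def fit(u,v,zlo,zhi,r=26):
    y,x=np.mgrid[0:480,0:640]; m=(abs(x-u)<r)&(abs(y-v)<r)&(W[...,2]>zlo)&(W[...,2]<zhi)
    return W[m]
for n,u,v,lo,hi in(("loose",445,261,48,70),("single",353,257,58,80),("stack",290,243,76,100),("green",484,257,48,70)):
    P=fit(u,v,lo,hi,16); 
    (cx,cy),r=cv2.minEnclosingCircle(P[:,:2].astype(np.float32)); print(n,len(P),(round(cx),round(cy)),round(r,1),np.median(P[:,2]).round(1),P[:,:2].mean(0).round(1), P.min(0).round(),P.max(0).round())
P=fit(322,248,135,155,40); print("bar",len(P),cv2.minAreaRect(P[:,:2].astype(np.float32)),np.median(P[:,2]))
P=fit(322,250,6,14,60); print("tray",cv2.minAreaRect(P[:,:2].astype(np.float32)),np.median(P[:,2]))
P=fit(400,300,-20,20,10); print("table",np.median(P[:,2]))
# tall things
for n,(u,v,r) in dict(tool=(458,195,25),bottle=(490,150,35),jar=(436,163,20)).items():
    P=fit(u,v,20,400,r); print(n,P.min(0).round(),P.max(0).round())
P=fit(300,45,100,900,80); print("shelf",np.percentile(P,[2,98],axis=0).round())
o=cv2.resize(im[200:300,260:500],(800,333),interpolation=cv2.INTER_CUBIC); cv2.imwrite("pics/1.png",o[:,:,::-1])
E
```

```text
[[-0.02, -1.0, -0.01], [-1.0, 0.02, -0.09], [0.09, 0.01, -1.0]] [ 446.   18. 1207.] 447.66632059706063
loose 119 (506, -285) 31.5 57.5 [ 507.  -286.5] [ 477. -316.   48.] [ 537. -254.   64.]
single 81 (523, -47) 31.0 69.2 [523.9 -47.6] [493. -78.  58.] [552. -17.  74.]
stack 113 (562, 118) 30.9 87.8 [564.3 121.1] [531.  88.  76.] [593. 149.  93.]
green 129 (513, -386) 31.3 57.2 [ 513.2 -386.9] [ 482. -417.   48.] [ 542. -355.   64.]
bar 528 ((538.2338256835938, 36.47739028930664), (100.88836669921875, 36.13005065917969), 76.78363800048828) 142.70161545587786
tray ((550.704345703125, 36.74861145019531), (312.1905517578125, 308.09039306640625), 88.63701629638672) 9.973130563376717
table 0.061144160029801574
tool [ 620. -399.   20.] [ 747. -252.  115.]
bottle [ 694. -451.   20.] [ 900. -227.  397.]
jar [ 700. -312.   21.] [ 816. -227.  115.]
shelf [[805. -83. 393.]
 [996. 205. 400.]]
```

View pics/1.png

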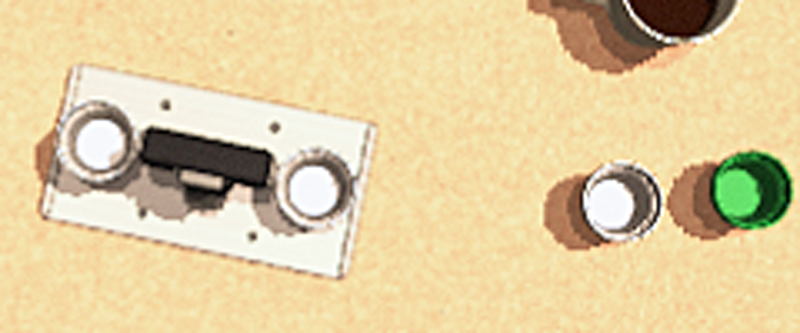

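```bash
cat >> h.py <<'E'
from scipy.spatial.transform import Rotation as Ro
def go(x,y,z,yaw=1.339):
    s=robot.get_state(); R=Ro.from_euler("xyz",s["tcp_rot"])
    T=Ro.from_euler("xyz",[np.pi,0,yaw]); rel=(R.inv()*T).as_rotvec()
    print("shift",R.inv().apply(np.array([x,y,z])-s["tcp_pos"]).round(1),"turn",(np.degrees(rel)/6).round(2),"t",round(s["time_s"],2),"F",s["contact_force"].round(1),"open",round(s["opening"]*93,1))
E
python3 -c "
from h import *
go(506,-285.5,150)"
```

```text
shift [-560.  -704.9   68.6] turn [ 0.   -0.   14.89] t 0.7 F [ 0.2 -0.3  0.6] open 93.3
```

send_rows:
  steps:
    - [93,[-280,-352,0],8]
    - [93,[-280,-352,0],8]
    - [93,[-280,-352,0],8]
    - [93,[-280,-352,0],8]
    - [93,[-280,-352,0],8]
    - [93,[-280,-352,0],8]
    - [93,[-280,-352,0],8]
    - [93,[-280,-352,0],8]
    - [93,[-280,-352,0],8]
    - [93,[-280,-352,0],8]

```text
time_s: 1.53
tcp_pos: [306.0, 152.9, 219.1]
tcp_rot: [3.14, 0.0, 2.061]
contact_force: [1.1, -0.1, -1.4]
opening: 1.003
gripper_force: 0.0
```

```bash
python3 -c "
from h import *
go(506,-285.5,150)
print(robot.get_state()['tcp_pos'])"
```

```text
shift [-480.9  -29.9   69.2] turn [ 0.02 -0.    6.89] t 1.53 F [ 1.1 -0.1 -1.4] open 93.3
[306.02018254 152.94141911 219.06603267]
```

send_rows:
  steps:
    - [93,[-481,-30,30],6.9]
    - [93,[-481,-30,30],6.9]
    - [93,[-481,-30,30],6.9]
    - [93,[-481,-30,30],6.9]
    - [93,[-481,-30,30],6.9]
    - [93,[-481,-30,30],6.9]
    - [93,[-481,-30,30],6.9]
    - [93,[-481,-30,30],6.9]
    - [93,[-481,-30,30],6.9]
    - [93,[-481,-30,30],6.9]

```text
time_s: 2.37
tcp_pos: [478.4, -226.1, 192.6]
tcp_rot: [3.141, -0.0, 1.337]
contact_force: [1.0, 1.1, 0.7]
opening: 0.999
gripper_force: 0.0
```

```bash
python3 -c "
from h import *
go(506,-285.5,100)"
```

```text
shift [-51.4  40.6  92.7] turn [ 0.   -0.   -0.02] t 2.37 F [1.  1.1 0.7] open 92.9
```

send_rows:
  steps:
    - [93,[-51,40,40],0]
    - [93,[-51,40,40],0]
    - [93,[-51,40,70],0]
    - [93,[-51,40,92],0]
    - [93,[-51,40,92],0]
    - [93,[-51,40,92],0]
    - [93,[-51,40,92],0]

```text
time_s: 2.95
tcp_pos: [505.7, -283.0, 102.1]
tcp_rot: [3.14, 0.001, 1.338]
contact_force: [0.1, -0.2, -0.4]
opening: 0.999
gripper_force: 0.0
```

```bash
python3 -c "
from h import *
go(506,-285.5,37)
for i in range(2):
    for cam in ('top',):
        im,d=robot.snapshot(cam)
        for r in robot.find_in(cam,'loose_mid')[:2]: print(r)
s=robot.get_state();print(s['tcp_pos'])
cv2.imwrite('pics/2.png',cv2.resize(im[210:310,380:520],(700,500))[:,:,::-1])
"
```

```text
shift [-2.3  0.7 65.1] turn [ 0.02  0.01 -0.01] t 2.95 F [ 0.1 -0.2 -0.4] open 92.9
{'position': [0.6933, 0.5356], 'conf': 0.81}
{'position': [0.6941, 0.531], 'conf': 0.66}
{'position': [0.5056, 0.524], 'conf': 0.62}
[ 505.9890897  -283.08781057  102.70382663]
```

View pics/2.png

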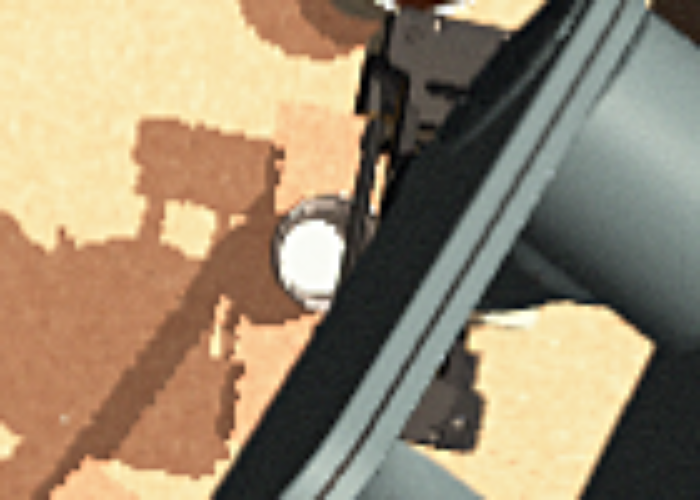

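The picture shows the loose mould (crop 315,255) under the gripper, partly hidden by the arm, and nothing else is in the way. I'll descend and grip.

send_rows:
  steps:
    - [93,[-2.5,0.5,30],0]
    - [93,[-2.5,0.5,50],0]
    - [93,[-2.5,0.5,65],0]
    - [93,[-2.5,0.5,65],0]
    - [93,[-2.5,0.5,65],0]
    - [50,[-2.5,0.5,65],0]
    - [50,[-2.5,0.5,65],0]
    - [50,[-2.5,0.5,65],0]
    - [50,[-2.5,0.5,65],0]
    - [50,[-2.5,0.5,65],0]

```text
time_s: 3.98
tcp_pos: [505.3, -285.5, 36.5]
tcp_rot: [3.141, 0.001, 1.338]
contact_force: [-1.2, 0.3, -0.0]
opening: 0.692
gripper_force: 0.2
```

send_rows:
  steps:
    - [50,[0,0,0],0]
    - [50,[0,0,0],0]
    - [50,[0,0,0],0]
    - [50,[0,0,0],0]

```text
time_s: 4.32
tcp_pos: [505.3, -285.5, 36.3]
tcp_rot: [3.141, 0.0, 1.337]
contact_force: [-0.9, 0.3, 5.0]
opening: 0.668
gripper_force: 30.0
```

```bash
python3 -c "
from h import *
go(523,-47,180)
print(robot.get_state()['tcp_pos'],robot.get_state()['gripper_force'])
"
```

```text
shift [ 236.1  -37.8 -143.8] turn [ 0.01  0.   -0.01] t 4.32 F [-0.9  0.3  5. ] open 62.1
[ 505.25730748 -285.51934736   36.30429778] 30.001074957799574
```

send_rows:
  steps:
    - [50,[0,0,-40],0]
    - [50,[0,0,-80],0]
    - [50,[40,-6,-110],0]
    - [50,[80,-13,-114],0]
    - [50,[120,-19,-114],0]
    - [50,[160,-26,-114],0]
    - [50,[195,-31,-114],0]
    - [50,[220,-35,-114],0]
    - [50,[236,-38,-114],0]
    - [50,[236,-38,-114],0]

```text
time_s: 5.15
tcp_pos: [522.0, -43.3, 149.4]
tcp_rot: [-3.14, -0.001, 1.341]
contact_force: [-0.2, -0.0, 0.5]
opening: 0.667
gripper_force: 30.0
```

send_rows:
  steps:
    - [50,[0,0,0],0]
    - [50,[0,0,0],0]
    - [50,[0,0,0],0]

```text
time_s: 5.4
tcp_pos: [522.6, -48.0, 149.6]
tcp_rot: [-3.141, 0.0, 1.336]
contact_force: [0.3, 0.2, 0.0]
opening: 0.67
gripper_force: 30.0
```

```bash
python3 -c "
from h import *
go(523,-47,72)
im,d=robot.snapshot('side'); np.savez('s1',im=im,d=d)
cv2.imwrite('pics/3.png',cv2.resize(im[190:310,250:390],(700,600),interpolation=cv2.INTER_CUBIC)[:,:,::-1])
"
```

```text
shift [ 1.1  0.2 77.6] turn [-0.    0.   -0.03] t 5.4 F [0.3 0.2 0. ] open 62.3
```

View pics/3.png

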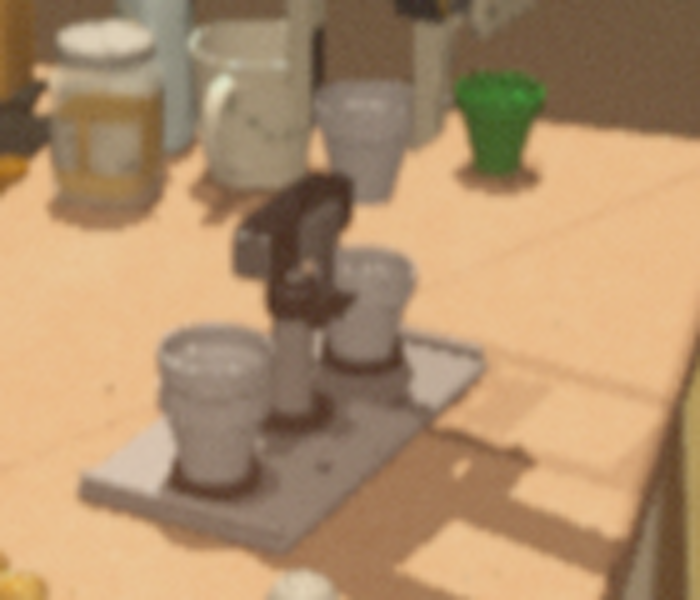

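The held mould (crop 365,140) hangs above the single mould (370,310). I'll lower it.

send_rows:
  steps:
    - [50,[1,0,20],0]
    - [50,[1,0,40],0]
    - [50,[1,0,52],0]
    - [50,[1,0,62],0]
    - [50,[1,0,70],0]
    - [50,[1,0,76],0]
    - [50,[1,0,78],0]
    - [50,[1,0,78],0]

```text
time_s: 6.12
tcp_pos: [522.8, -46.1, 71.6]
tcp_rot: [-3.141, 0.0, 1.337]
contact_force: [-0.1, -0.5, 0.0]
opening: 0.668
gripper_force: 30.0
```

```bash
python3 -c "
from h import *
go(523,-47,70)"
```

```text
shift [-0.8  0.4  1.6] turn [-0.    0.   -0.02] t 6.12 F [-0.1 -0.5  0. ] open 62.2
```

Lower 2 mm more, open, settle, then rise.

send_rows:
  steps:
    - [50,[-1,0,2],0]
    - [50,[-1,0,2],0]
    - [66,[-1,0,2],0]
    - [70,[-1,0,2],0]
    - [76,[-1,0,2],0]
    - [80,[-1,0,2],0]
    - [84,[-1,0,2],0]
    - [84,[-1,0,2],0]

```text
time_s: 6.78
tcp_pos: [522.6, -46.8, 69.9]
tcp_rot: [3.141, 0.0, 1.338]
contact_force: [0.5, -0.2, 0.0]
opening: 0.893
gripper_force: 0.0
```

send_rows:
  steps:
    - [84,[0,0,-10],0]
    - [84,[0,0,-30],0]
    - [84,[0,0,-60],0]
    - [84,[0,0,-100],0]
    - [84,[0,0,-140],0]
    - [84,[-40,0,-150],0]
    - [84,[-80,0,-150],0]
    - [84,[-110,0,-150],0]
    - [84,[-110,0,-150],0]
    - [84,[-110,0,-150],0]

```text
time_s: 7.62
tcp_pos: [496.8, -155.2, 220.5]
tcp_rot: [3.141, 0.0, 1.334]
contact_force: [-0.4, 0.5, 0.1]
opening: 0.903
gripper_force: 0.0
```

```bash
python3 - <<'E'
from h import *
im,d=robot.snapshot('side')
cv2.imwrite('pics/4.png',cv2.resize(im[190:310,250:390],(700,600),interpolation=cv2.INTER_CUBIC)[:,:,::-1])
im,d=robot.snapshot('top'); W=cloud('top',d)
y,x=np.mgrid[0:480,0:640]
def f(u,v,lo,hi,r): return W[(abs(x-u)<r)&(abs(y-v)<r)&(W[...,2]>lo)&(W[...,2]<hi)]
P=f(318,248,135,155,40); print("bar",len(P),cv2.minAreaRect(P[:,:2].astype(np.float32)),np.median(P[:,2]))
for n,u,v in(("short",355,257),("stack",290,243)):
    P=f(u,v,76,100,16); print(n,len(P),cv2.minEnclosingCircle(P[:,:2].astype(np.float32)),np.percentile(P[:,2],95))
cv2.imwrite('pics/5.png',cv2.resize(im[190:310,250:410],(800,600),interpolation=cv2.INTER_CUBIC)[:,:,::-1])
E
```

```text
bar 527 ((538.2931518554688, 36.437599182128906), (100.8499755859375, 35.85539245605469), 76.95878601074219) 142.99131827379125
short 147 ((522.8298950195312, -47.57723617553711), 30.813735961914062) 94.65209801131678
stack 109 ((561.6644897460938, 118.26817321777344), 30.974205017089844) 91.64860782837432
```

View pics/4.png

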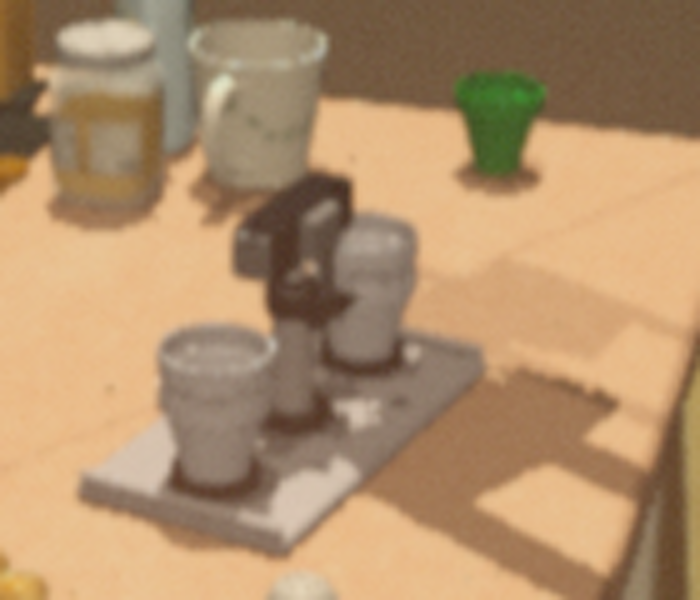

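View pics/5.png

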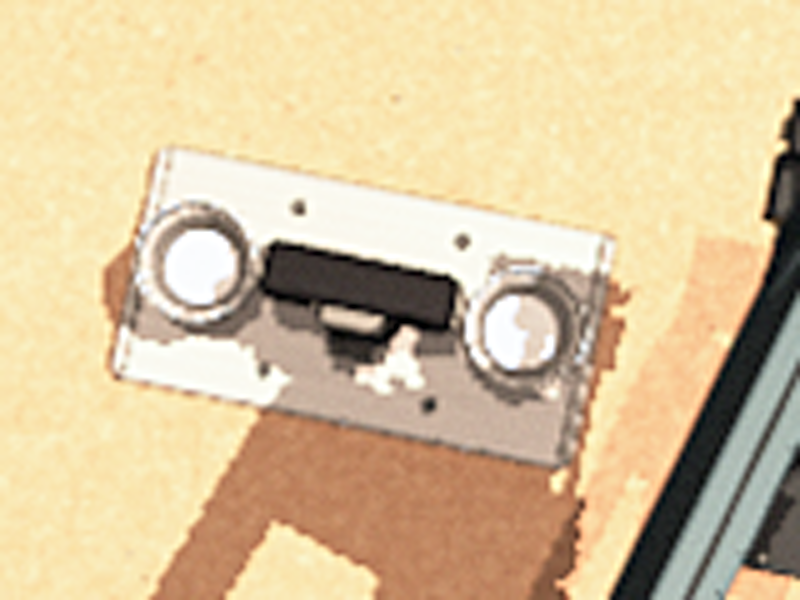

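The nested mould stands in the right place in both views (side crop 370,290; top crop 520,325). Its rim reads about 3 mm higher than the other stack, so I'll check the seating.

```bash
python3 - <<'E'
from h import *
y,x=np.mgrid[0:480,0:640]
D=[];
for i in range(4):
    im,d=robot.snapshot('top'); D.append(d)
D=np.median(D,0); W=cloud('top',D)
for n,u,v,c in(("short",355,257,(523,-47.5)),("stack",290,243,(562,118))):
    m=(abs(x-u)<16)&(abs(y-v)<16); Q=W[m]; r=np.hypot(*(Q[:,:2]-c).T)
    k=(r>26)&(r<31)&(Q[:,2]>74)&(Q[:,2]<105); P=Q[k]; A=np.c_[P[:,:2]-c,np.ones(len(P))]
    for _ in range(5):
        s,*_=np.linalg.lstsq(A,P[:,2],rcond=None); res=P[:,2]-A@s; g=abs(res)<4; A,P=A[g],P[g]
    f=Q[r<10][:,2]
    print(n,len(P),s.round(3),"pct",np.percentile(Q[k][:,2],[50,75,90]).round(1),"floor",np.median(f).round(1))
s=np.load("s1.npz")
S,ds=robot.snapshot('side')
o=np.hstack([cv2.resize(S[252:292,280:310],(390,520),interpolation=cv2.INTER_CUBIC),cv2.resize(S[230:270,310:340],(390,520),interpolation=cv2.INTER_CUBIC)]); cv2.imwrite('pics/6.png',o[:,:,::-1])
E
```

```text
short 18 [-4.3000e-02  1.0000e-02  8.5158e+01] pct [85.1 92.3 93.3] floor 52.5
stack 18 [ 3.4000e-02 -5.3000e-02  8.2301e+01] pct [83.  89.7 90.5] floor 49.9
```

View pics/6.png

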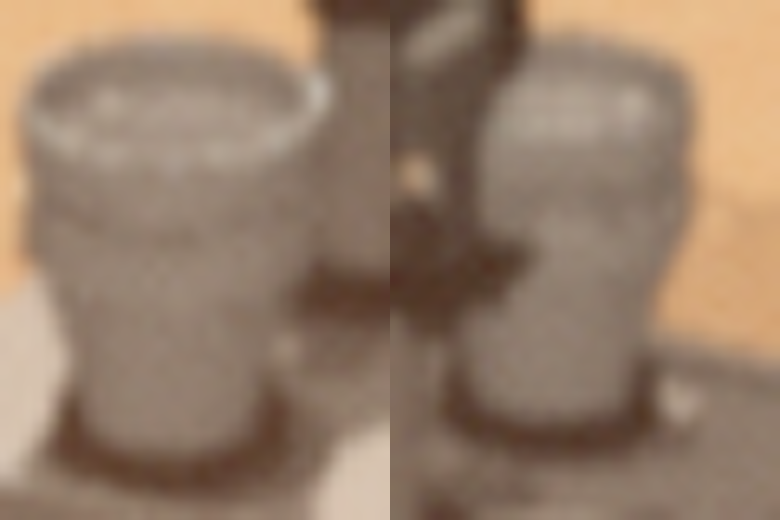

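The upper mould's floor is about 2.7 mm higher than the reference stack's, so it isn't quite seated. I'll press gently on its rim with the fingertips half open.

send_rows:
  steps:
    - [50,[40,0,0],0]
    - [50,[80,0,0],0]
    - [50,[110,0,20],0]
    - [50,[110,0,60],0]
    - [50,[110,0,95],0]
    - [50,[110,0,115],0]
    - [50,[110,0,118],0]
    - [50,[110,0,118],0]
    - [50,[110,0,118],0]

```text
time_s: 8.72
tcp_pos: [523.5, -46.9, 102.9]
tcp_rot: [3.14, 0.0, 1.338]
contact_force: [-0.5, 0.8, -0.3]
opening: 0.541
gripper_force: 0.0
```

```bash
python3 -c "
from h import *
go(523,-47.3,90)"
```

```text
shift [-0.5 -0.4 12.9] turn [ 0.01  0.   -0.01] t 8.72 F [-0.5  0.8 -0.3] open 50.3
```

send_rows:
  steps:
    - [50,[0,0,4],0]
    - [50,[0,0,7],0]
    - [50,[0,0,9],0]
    - [50,[0,0,10],0]
    - [50,[0,0,10],0]
    - [50,[0,0,10],0]

```text
time_s: 9.22
tcp_pos: [523.1, -47.0, 92.3]
tcp_rot: [3.14, -0.0, 1.337]
contact_force: [0.7, 0.4, 2.0]
opening: 0.536
gripper_force: 1.1
```

send_rows:
  steps:
    - [50,[0,0,1],0]
    - [50,[0,0,1],0]
    - [50,[0,0,1.5],0]
    - [50,[0,0,1.5],0]

```text
time_s: 9.55
tcp_pos: [523.4, -47.0, 91.6]
tcp_rot: [3.139, -0.0, 1.338]
contact_force: [-0.7, 0.5, 9.8]
opening: 0.539
gripper_force: 4.5
```

send_rows:
  steps:
    - [50,[0,0,1],0]
    - [50,[0,0,1],0]
    - [50,[0,0,1.5],0]
    - [50,[0,0,1.5],0]

```text
time_s: 9.88
tcp_pos: [524.0, -47.2, 91.1]
tcp_rot: [3.138, 0.0, 1.338]
contact_force: [-1.9, 0.8, 14.9]
opening: 0.538
gripper_force: 8.0
```

send_rows:
  steps:
    - [50,[0,0,-10],0]
    - [50,[0,0,-40],0]
    - [50,[0,0,-80],0]
    - [50,[0,0,-120],0]
    - [50,[-40,0,-130],0]
    - [50,[-80,0,-130],0]
    - [50,[-110,0,-130],0]
    - [50,[-110,0,-130],0]
    - [50,[-110,0,-130],0]

```text
time_s: 10.63
tcp_pos: [496.5, -155.1, 218.7]
tcp_rot: [-3.141, -0.0, 1.334]
contact_force: [0.4, -0.3, 0.2]
opening: 0.537
gripper_force: 0.0
```

```bash
cat > m.py <<'E'
from h import *
y,x=np.mgrid[0:480,0:640]
D=np.median([robot.snapshot('top')[1] for i in range(4)],0); W=cloud('top',D)
for n,u,v,c in(("short",355,257,(523,-47.5)),("stack",290,243,(562,118))):
    m=(abs(x-u)<16)&(abs(y-v)<16); Q=W[m]; r=np.hypot(*(Q[:,:2]-c).T)
    k=(r>26)&(r<33)&(Q[:,2]>84); P=Q[k]
    F=Q[(r<9)]; s=np.linalg.lstsq(np.c_[F[:,:2]-c,np.ones(len(F))],F[:,2],rcond=None)[0]
    print(n,"rim90",np.percentile(P[:,2],[50,90]).round(1),"floor",s.round(3),"c",cv2.minEnclosingCircle(P[:,:2].astype(np.float32)))
m=(abs(x-318)<40)&(abs(y-248)<40)&(W[...,2]>135)
print(cv2.minAreaRect(W[m][:,:2].astype(np.float32)))
E
python3 m.py
```

```text
short rim90 [91.  92.5] floor [-2.9000e-02  4.5000e-02  5.1203e+01] c ((522.7747192382812, -47.37663269042969), 30.723981857299805)
stack rim90 [89.5 91. ] floor [ 1.0000e-03 -4.3000e-02  5.0373e+01] c ((561.5492553710938, 118.15802764892578), 30.85393714904785)
((538.3923950195312, 36.39317321777344), (100.85176849365234, 35.66265869140625), 76.67945861816406)
```

The rims and floors now match within the depth bias, so the mould is seated. Next is the bar.

```bash
python3 -c "
from h import *
go(541.4,35.8,108,1.3405)"
```

```text
shift [193.6  -0.2 110.7] turn [-0.01 -0.01 -0.02] t 10.83 F [ 0.1  0.5 -0.3] open 50.1
```

send_rows:
  steps:
    - [80,[40,0,0],0]
    - [80,[80,0,0],0]
    - [80,[120,0,0],0]
    - [80,[155,0,0],0]
    - [80,[180,0,0],0]
    - [80,[193.5,0,0],0]
    - [80,[193.5,0,10],0]
    - [80,[193.5,0,30],0]
    - [80,[193.5,0,40],0]
    - [80,[193.5,0,40],0]

```text
time_s: 11.67
tcp_pos: [539.6, 34.6, 175.6]
tcp_rot: [-3.136, 0.001, 1.338]
contact_force: [-0.7, -0.1, 0.2]
opening: 0.862
gripper_force: 0.0
```

```bash
python3 -c "
from h import *
go(541.4,35.8,108,1.3405)"
```

```text
shift [ 1.6  1.9 67.6] turn [-0.06  0.01 -0.02] t 11.67 F [-0.7 -0.1  0.2] open 80.1
```

send_rows:
  steps:
    - [80,[0,0,25],0]
    - [80,[0,0,45],0]
    - [80,[0,0,60],0]
    - [80,[0,0,66],0]
    - [80,[0,0,68],0]
    - [80,[0,0,68],0]
    - [80,[0,0,68],0]

```text
time_s: 12.25
tcp_pos: [542.7, 34.0, 111.8]
tcp_rot: [3.14, -0.0, 1.337]
contact_force: [0.3, -0.1, 0.2]
opening: 0.859
gripper_force: 0.0
```

```bash
python3 -c "
from h import *
go(541.4,35.8,108,1.3405)"
```

```text
shift [ 1.4 -1.7  3.8] turn [ 0.02 -0.   -0.03] t 12.25 F [ 0.3 -0.1  0.2] open 79.9
```

send_rows:
  steps:
    - [80,[1.4,-1.5,3.5],0]
    - [80,[1.4,-1.5,3.5],0]
    - [60,[1.4,-1.5,3.5],0]
    - [50,[1.4,-1.5,3.5],0]
    - [42,[1.4,-1.5,3.5],0]
    - [36,[1.4,-1.5,3.5],0]
    - [32,[1.4,-1.5,3.5],0]
    - [28,[1.4,-1.5,3.5],0]
    - [20,[1.4,-1.5,3.5],0]
    - [20,[1.4,-1.5,3.5],0]

```text
time_s: 13.08
tcp_pos: [539.9, 36.3, 107.2]
tcp_rot: [-3.14, 0.0, 1.338]
contact_force: [-3.1, 1.0, 2.5]
opening: 0.339
gripper_force: 1.6
```

send_rows:
  steps:
    - [20,[0,0,0],0]
    - [20,[0,0,0],0]
    - [20,[0,0,0],0]
    - [20,[0,0,0],0]

```text
time_s: 13.42
tcp_pos: [540.5, 36.2, 107.2]
tcp_rot: [-3.141, -0.0, 1.337]
contact_force: [-1.8, 0.3, 0.8]
opening: 0.32
gripper_force: 30.0
```

```bash
python3 -c "
from h import *
go(541.4,35.8,208,1.3405)"
```

```text
shift [-1.000e-01  9.000e-01 -1.008e+02] turn [-0.01 -0.   -0.03] t 13.42 F [-1.8  0.3  0.8] open 29.8
```

The opening is 30 mm, so the button is fully in. Pull straight up.

send_rows:
  steps:
    - [20,[0,0,-5],0]
    - [20,[0,0,-10],0]
    - [20,[0,0,-17],0]
    - [20,[0,0,-24],0]
    - [20,[0,0,-31],0]
    - [20,[0,0,-38],0]
    - [20,[0,0,-43],0]
    - [20,[0,0,-46],0]
    - [20,[0,0,-46],0]

```text
time_s: 14.17
tcp_pos: [540.6, 36.1, 154.2]
tcp_rot: [3.141, -0.0, 1.338]
contact_force: [-2.1, 2.2, 0.6]
opening: 0.315
gripper_force: 30.0
```

send_rows:
  steps:
    - [20,[0,0,-4],0]
    - [20,[0,0,-8],0]
    - [20,[0,0,-13],0]
    - [20,[0,0,-20],0]
    - [20,[0,0,-27],0]
    - [20,[0,0,-34],0]
    - [20,[0,0,-41],0]
    - [20,[0,0,-46],0]
    - [20,[0,0,-48],0]
    - [20,[0,0,-48],0]

```text
time_s: 15.0
tcp_pos: [540.8, 36.1, 202.2]
tcp_rot: [3.141, -0.0, 1.338]
contact_force: [-4.8, 1.0, 0.4]
opening: 0.318
gripper_force: 30.0
```

```bash
python3 m.py; python3 -c "
from h import *
go(541.4,35.8,207,1.3405)
im,d=robot.snapshot('side')
cv2.imwrite('pics/7.png',cv2.resize(im[180:310,240:396],(720,600),interpolation=cv2.INTER_CUBIC)[:,:,::-1])"
```

```text
short rim90 [91.1 93.5] floor [-2.0000e-03  4.0000e-02  5.1661e+01] c ((522.580810546875, -47.15829086303711), 30.568361282348633)
stack rim90 [89.8 90.6] floor [0. 0. 0.] c ((535.1382446289062, 111.74887084960938), 13.086461067199707)
((501.82244873046875, 46.831993103027344), (137.9638671875, 114.0896224975586), 89.32107543945312)
shift [-0.1  0.8 -5.6] turn [ 0.   -0.   -0.03] t 15.2 F [-3.4  0.8  0.3] open 29.5
```

View pics/7.png

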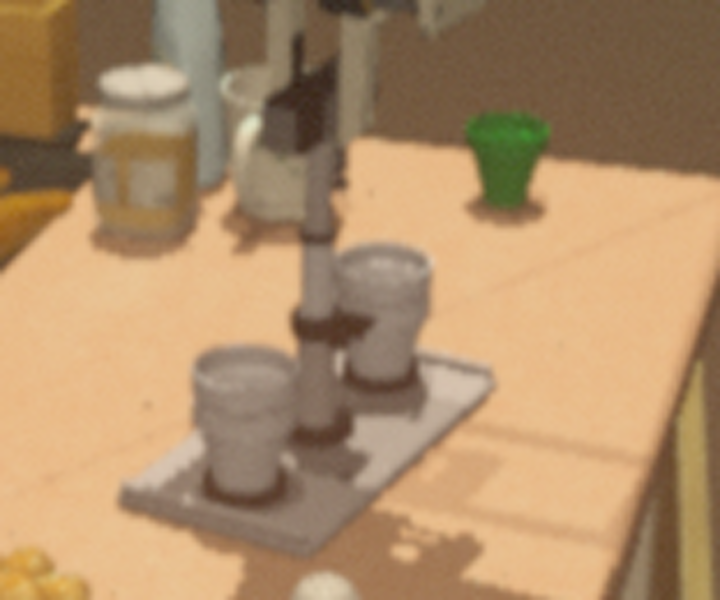

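Both tube sections are nearly out (crop 318,190 and 318,280), the caddy is flat and the stacks are intact. I'll pull gently to the second stop, then lift.

send_rows:
  steps:
    - [20,[0,0,-2],0]
    - [20,[0,0,-4],0]
    - [20,[0,0,-5],0]
    - [20,[0,0,-6],0]
    - [20,[0,0,-7],0]
    - [20,[0,0,-9],0]
    - [20,[0,0,-11],0]
    - [20,[0,0,-13],0]
    - [20,[0,0,-15],0]
    - [20,[0,0,-15],0]

```text
time_s: 16.08
tcp_pos: [541.1, 36.0, 216.7]
tcp_rot: [3.141, -0.0, 1.337]
contact_force: [-0.1, 0.4, -8.5]
opening: 0.316
gripper_force: 30.0
```

send_rows:
  steps:
    - [20,[0,0,-3],0]
    - [20,[0,0,-7],0]
    - [20,[0,0,-11],0]
    - [20,[0,0,-15],0]
    - [20,[0,0,-19],0]
    - [20,[0,0,-23],0]
    - [20,[0,0,-26],0]
    - [20,[0,0,-28],0]
    - [20,[0,0,-28],0]
    - [20,[0,0,-28],0]

```text
time_s: 16.92
tcp_pos: [540.8, 36.1, 244.3]
tcp_rot: [3.141, -0.0, 1.337]
contact_force: [-0.3, -0.7, -8.8]
opening: 0.32
gripper_force: 30.0
```

```bash
python3 -c "
from h import *
go(541.4,35.8,247,1.3405)
im,d=robot.snapshot('side'); W=cloud('side',d)
print(robot.get_state()['torque'],robot.get_state()['gripper_force'])
im2,d2=robot.snapshot('top');W=cloud('top',d2);y,x=np.mgrid[0:480,0:640]
P=W[(abs(x-322)<65)&(abs(y-250)<50)&(W[...,2]>30)&(W[...,2]<60)]
c,s=np.cos(-.231),np.sin(-.231); q=P[:,:2]-[541,35.5]; cx=q@[c,s]; cy=q@[-s,c]
k=(abs(cx)<63)&(abs(cy)<123)&((abs(abs(cy)-85)>40)|(abs(cx)>45)); print(k.sum(),np.linalg.lstsq(np.c_[cx,cy,cx*0+1][k],P[k,2],rcond=None)[0].round(4),np.median(P[k,2]))
cv2.imwrite('pics/8.png',cv2.resize(im[180:310,240:396],(720,600),interpolation=cv2.INTER_CUBIC)[:,:,::-1])"
```

```text
shift [-0.1  0.7 -2.7] turn [ 0.    0.   -0.03] t 16.92 F [-0.3 -0.7 -8.8] open 29.7
[-0.08033513  0.11318883  0.01782167] 29.99646931886673
583 [ 6.5000e-03 -7.5000e-03  4.7052e+01] 46.845945074179404
```

View pics/8.png

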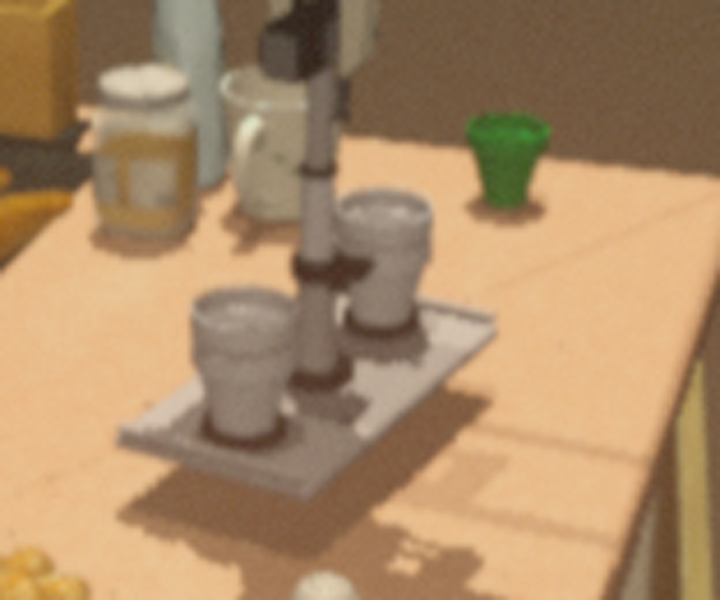

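The caddy hangs level, 37 mm up. The 137 mm total rise is 100 mm of handle plus that lift. Handing in.

```bash
python3 -c "
from plant import robot
print(robot.finish_job())"
```

```text
the job is handed in; nothing more can be done
None
```

The job is handed in at about 17 s of the 58 s allowed: the loose mould is nested so both stacks are two high, and the caddy is held level about 37 mm up by the fully extended handle, button squeezed in; no verdict was returned.

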